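# Clear the card box and hold its lid half open

## Robot

A 6-joint arm with a two-finger parallel gripper is mounted at the origin on the work surface; the furniture and walls round the work are solid. World frame = base frame: x ahead of the robot, y to its left, z up, the work surface at z = 0. Lengths are in m, angles in degrees, forces in N, time in s.
With the tool pointing down it reaches from about 0.325 to 0.775 m from the base axis. Payload 5.5 kg.
Tool frame: the origin (TCP) lies at the centre of the arm's flange, where the gripper is bolted on; the fingertips stand 182 mm ahead of it and the grasp point (between the pads) lies 163 mm ahead of it; z points along the fingers, y is the line along which they close (so a half turn about z gives the same grasp; the last joint's range is limited). The gripper opens to 88 mm and grips with 3 to 60 N. Pads are 20 mm wide; open, the fingers measure 115 mm over their backs; the gripper's body (75 mm by 178 mm) begins 61 mm behind the grasp point.
Start: joints at [-72.233, 5.22, 70.514, -0, 104.267, -3.249], TCP at [0.215, -0.56, 0.405] pointing down, gripper open.
Joint ranges: [-164.24, 164.24], [-49.07, 125.15], [9.68, 141.18], [-86.29, 266.29], [3.28, 154.24], [-151.56, 151.56]. Speed limits (degrees/s): [147.25, 147.25, 172.46, 180, 180, 180].

## Interface

Orientations are given as [roll, pitch, yaw] about the fixed x, y, z axes, in that order (R = Rz(yaw) Ry(pitch) Rx(roll)).
In Python, from station import r gives the robot as it stands. The module is installed in compiled form; this text tells all that it offers. Calls block until the motion is done:
- r.reach(position, orientation): joint-space move of the TCP to a pose.
- r.servo_line(position, rotation=None, speed=0.15): straight line of the TCP; rotation=None keeps the orientation; speed is the mean speed in m/s.
- r.move_joints(angles): joint-space move.
- r.let_go() and r.grab(squeeze=None): open the fingers fully, or close them until they stop; squeeze is the grip in N (None keeps the last).
- r.wait(seconds).
- r.inverse_kinematics(position, orientation): joint angles nearest the present ones, or None.
- r.sense(): the state.
- r.snapshot(name): name is "scene" or "top" or "wrist"; returns a dict with "frame" (384x512x3 uint8, red, green, blue), "fx", "fy", "cx", "cy" (pixels), "R" (3x3) and "t" (3): a world point X has camera coordinates R X + t. Camera axes: x right, y down, z forward; pixel columns grow to the right and rows downward; lengths in m; the calibration is good to about 2 mm. A picture is of the moment at which its call begins. There is no depth.
A pose or a line that the arm cannot do raises r.IKError and nothing moves.
- r.hand_in(): hands the job in; it is judged then, once.
The state is a dict: "clock": time; "joints": joint angles; "joint_vel": joint speeds; "joint_torque": joint torques, N m; "tcp_pos": TCP position; "orientation": TCP orientation; "contact_force": force on the tool from outside, world axes, zero at the start; "torque": the same for the moment, N m; "opening": finger opening in m; "gripper_force": force on a finger pad.
Only numpy, scipy, OpenCV 4.12 (cv2) and the standard library are available. Lean on these libraries where they do the work, as an engineer would, in place of code of your own. Each camera call takes 0.05 s, during which the arm holds its last target. There are 200 camera calls.

## Task

Two spent tea lights have been left on the lid of the wooden card box: with the lid still shut, put both of them into the white scrap bowl. Then lift the lid by its knob and hold it open at 45 degrees so that I can file a card; the lid falls shut if let go, so finish while still holding the knob. Keep the bowl upright and leave everything else where it stands.

Things in the scene. Friction and masses are not known exactly. Their poses are not given: they have to be found in the camera images.
- card_box: wooden card box fixed to the worktop, 107 (x) x 145 (y) x 96 (z) mm with its lid. Origin: centre of the underside. Its -x side is the front (lid lip), its y axis runs along the hinge. The lid, 8 mm thick, is shut at the start, its flat top 94 mm above the worktop. It may be turned by up to 0.3 rad either way
- card_box_lid (a joint): angle of the lid, rad: 0 shut, grows as the front of the lid rises, 0.785 = 45 degrees, stop at 1.83. No spring; the lid's weight closes it when let go at 45 degrees
- hinge (a point): middle of the hinge line of the lid, at the far edge of the box: 50 mm along +x and 86 mm up from the box's origin. The lid turns about this point's y axis (the box's y)
- knob (a point): centre of the wooden ball knob (ball diameter 26 mm) on the lid. With the lid shut it is 38 mm from the box's centre towards the front, in the middle of the width, 36 mm above the lid's top; a stem 11 mm thick carries it. It turns with the lid: 88 mm in front of and 44 mm above the hinge line when shut
- scrap_bowl_in (a point): centre of the inner floor of the white scrap bowl
- scrap_bowl: white open round bowl, loose, 0.6 kg, rim diameter 150 mm, height 62 mm, wall 4 mm, narrower at the bottom. Origin: centre of its underside
- light_1 (a point): centre (half-way up) of a spent tea light, a shallow round metal cup of diameter 38 mm, height 15 mm, 14 g, standing on the lid, to the +y side of the knob
- light_2 (a point): centre (half-way up) of a spent tea light, a shallow round metal cup of diameter 38 mm, height 15 mm, 14 g, standing on the lid, to the -y side of the knob
- salt_shaker: clear-and-grey salt shaker, 44 x 44 x 90 mm, upright; a bystander. Origin: centre of its underside as it stands at yaw 0
- teaspoon: metal teaspoon lying flat, 130 x 27 x 11 mm, long axis its x; a bystander. Origin: centre of its underside as it stands at yaw 0
- lemon: lemon, 78 x 55 x 56 mm; a bystander. Origin: centre of its underside as it stands at yaw 0
- mandarin: mandarin, 55 x 55 x 48 mm; a bystander. Origin: centre of its underside as it stands at yaw 0
- spice_1: spice jar with dark cap, diameter 41, height 105 mm, upright; a bystander. Origin: centre of its underside as it stands at yaw 0
- mug_2: pale mug, 88 x 120 x 113 mm with its handle, upright; a bystander. Origin: centre of its underside as it stands at yaw 0
- pepper_mill: turned wooden pepper mill, diameter 58, height 170 mm, upright; a bystander. Origin: centre of its underside as it stands at yaw 0
There are look-alikes about, which are no part of the job. Leave any purple look-alike of the card_box alone.

How it is judged:
By the outcome, as a careful person would: the job done as asked, in the order asked, and still so for the second after the job is handed in, while the arm keeps its last pose, push and grip.
It also fails if it takes over 67 s, if anything falls off the work surface, if the arm or the gripper's body presses on something with over 40 N, if the wrist force passes 120 N, or if a joint passes its speed limit or range.

## Working session

There is one attempt and no reset: what is moved stays moved. The work goes in short steps, each a Python script; the robot and the scene stay as the last script left them, time stands still between calls to the robot, and variables do not carry over. Pictures are saved under pics/ and viewed, at most 10 in all, crops included, and the job is handed in when it is done.

```bash
mkdir -p pics; python3 - <<'E'
from station import r
import cv2,pickle
d={}
for n in("scene","top"):
    s=r.snapshot(n);d[n]=s
    cv2.imwrite(f"pics/{n}0.png",cv2.resize(s["frame"][:,:,::-1],(768,576)))
    print(n,s["fx"],s["cx"],s["cy"],s["R"],s["t"])
pickle.dump(d,open("s0.pkl","wb"));print(r.sense())
E
```

```text
scene 354.05604268739603 253.882604061765 196.007709158208 [[-0.4187696  -0.9080572   0.00800853]
 [-0.69080754  0.31283134 -0.65186003]
 [ 0.58942088 -0.27851152 -0.75829702]] [0.17265251 0.41927355 0.75518815]
top 366.8152182792436 257.74561434490744 189.97572805027937 [[ 0.02162019 -0.99972089 -0.00952404]
 [-0.99667674 -0.02080406 -0.07875707]
 [ 0.07853695  0.01119514 -0.99684834]] [-0.05674596  0.52276716  1.14341762]
{'clock': 0.1, 'joints': array([-7.22334198e+01,  5.25896670e+00,  7.05732959e+01,  6.79764069e-04,
        1.04264636e+02, -3.25159786e+00]), 'joint_vel': array([-0.0427545 , -0.14641367, -0.17986124, -0.01034932, -0.03855344,
       -0.09672106]), 'joint_torque': array([ 1.29554821e-03, -4.47857988e+01, -4.07569027e+01,  6.98653073e-02,
        2.84667715e-02, -1.19483811e-04]), 'tcp_pos': array([ 0.21518906, -0.56015042,  0.40363447]), 'orientation': array([-1.79903295e+02, -6.15418423e-03,  2.10183398e+01]), 'contact_force': array([ 0.27457664, -0.08449236,  0.25830447]), 'torque': array([-0.0021896 ,  0.00021995, -0.01729827]), 'gripper_force': 0.0, 'opening': 0.08790014995596196}
```

View pics/scene0.png

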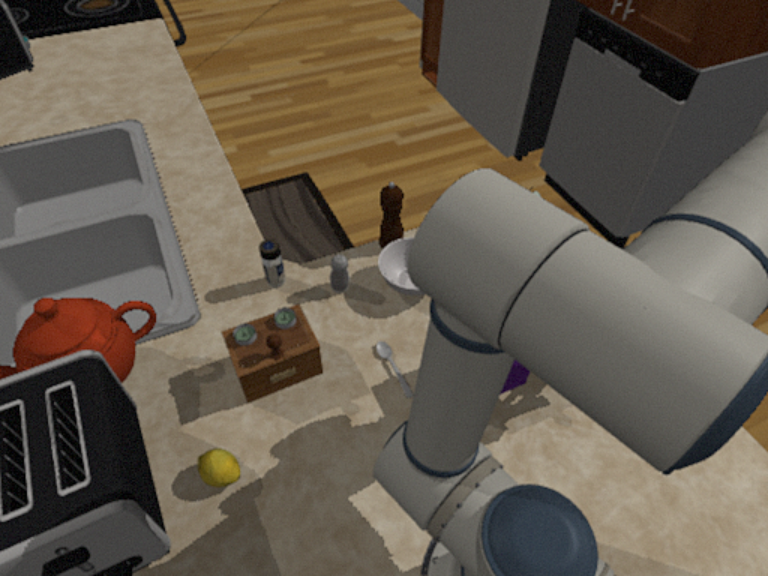

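View pics/top0.png

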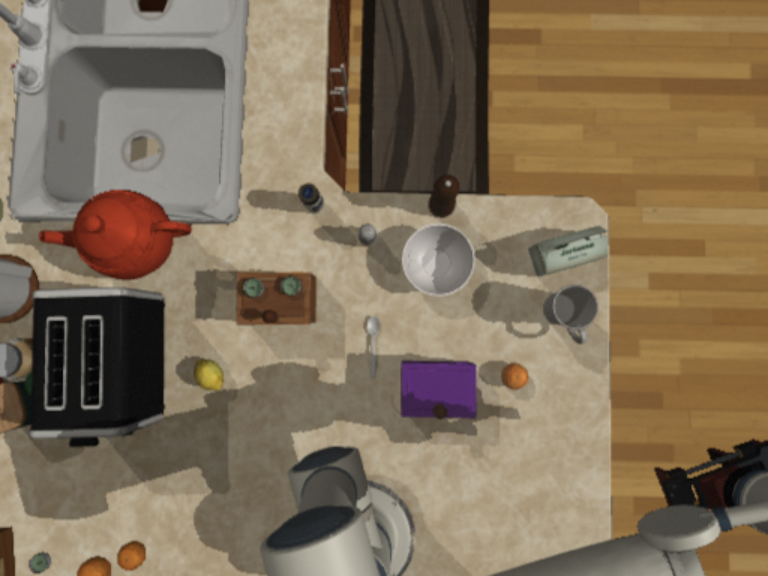

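The scene: the wooden card box is at top-view (276,298), with lights at (252,287) and (290,285) and the knob at (268,316). The bowl is at (438,260). Possible mix-ups: the purple box at (438,390), which is a decoy; a loose green tea light at (38,562), not on the lid; and the mug at (573,306) versus the bowl. I choose the wooden box, the two lights on its lid and the white bowl. One close crop will check that.

```bash
cat > h.py <<'E'
import numpy as np,cv2
def cast(s,uv,z):
    R=np.array(s["R"]);t=np.array(s["t"])
    d=R.T@np.array([(uv[0]-s["cx"])/s["fx"],(uv[1]-s["cy"])/s["fy"],1]);c=-R.T@t
    return c+d*(z-c[2])/d[2]
E
python3 - <<'E'
import pickle,cv2,numpy as np
from h import cast
s=pickle.load(open("s0.pkl","rb"))["top"];f=s["frame"]
hsv=cv2.cvtColor(f,cv2.COLOR_RGB2HSV)
def comps(m,box,mn):
    x0,y0,x1,y1=box;k=np.zeros(m.shape,np.uint8);k[y0:y1,x0:x1]=m[y0:y1,x0:x1]
    c,_=cv2.findContours(k,cv2.RETR_EXTERNAL,cv2.CHAIN_APPROX_NONE);return [a for a in c if cv2.contourArea(a)>mn]
B=(148,172,222,226)
g=((hsv[...,0]>35)&(hsv[...,0]<100)&(hsv[...,1]>25)).astype(np.uint8)
for c in comps(g,B,20):
    p,rad=cv2.minEnclosingCircle(c);print("light",p,rad,cast(s,p,.1015))
br=((hsv[...,0]<18)&(hsv[...,1]>110)).astype(np.uint8)
for c in comps(br,B,300):
    rc=cv2.minAreaRect(c);print("box",rc);pts=cv2.boxPoints(rc)
    for p in pts:print(p,cast(s,p,.094))
w=((hsv[...,1]<30)&(hsv[...,2]>120)).astype(np.uint8)
for c in comps(w,(262,143,322,203),500):
    p,rad=cv2.minEnclosingCircle(c);print("bowl",p,rad,cast(s,p,.062))
for n,p,z in(("knob",(268,316),.13),("pepper",(440,208),0.),("peppertop",(448,185),.17),("salt",(367,233),.09),("spice",(308,190),.1),("spoon",(373,347),0.01)):print(n,cast(s,(p[0]/1.5,p[1]/1.5),z))
cv2.imwrite("pics/crop.png",cv2.resize(f[160:235,140:330,::-1],None,fx=4,fy=4,interpolation=cv2.INTER_CUBIC))
E
```

```text
light (168.5, 191.5) 6.041623115539551 [0.50743476 0.21718126 0.1015    ]
light (193.5, 190.0833282470703) 6.103951454162598 [0.51317941 0.14330432 0.1015    ]
box ((184.0, 198.0), (34.0, 52.0), 90.0)
[158. 181.] [0.53870606 0.25178877 0.094     ]
[210. 181.] [0.5419127  0.09641562 0.094     ]
[210. 215.] [0.44084523 0.09319175 0.094     ]
[158. 215.] [0.4375255  0.24742591 0.094     ]
bowl (291.8055419921875, 172.61111450195312) 24.248140335083008 [ 0.57617236 -0.14939869  0.062     ]
knob [0.45101751 0.17844719 0.13      ]
pepper [ 0.69569568 -0.15781061  0.        ]
peppertop [ 0.70163034 -0.15784183  0.17      ]
salt [ 0.6219675  -0.00484753  0.09      ]
spice [0.70475903 0.11479638 0.1       ]
spoon [ 0.39244626 -0.01955075  0.01      ]
```

View pics/crop.png

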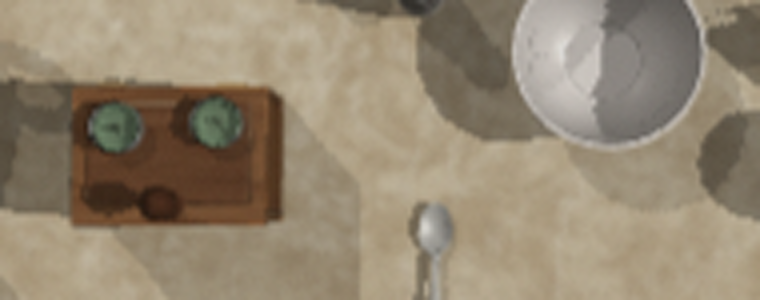

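The crop confirms it: wooden box with two green tea lights on the lid, a dark ball knob at the front (160,203) and the bowl to the right. I'll move above the lid for a wrist view and check the IK for the lid arc.

```bash
python3 - <<'E'
from station import r
import cv2,pickle,numpy as np
for y in(90,-90,0,180):print(y,r.inverse_kinematics([.5,.18,.42],[180,0,y]))
r.reach([.48,.18,.40],[180,0,90])
r.wait(.3);s=r.snapshot("wrist");pickle.dump(s,open("w1.pkl","wb"))
t=r.snapshot("top");pickle.dump(t,open("t1.pkl","wb"))
cv2.imwrite("pics/w1.png",s["frame"][:,:,::-1]);print(s["R"],s["t"],r.sense()["tcp_pos"],r.sense()["clock"],r.sense()["joints"])
E
```

```text
90 [ 1.61305671e+01 -5.14840291e+00  7.93262865e+01 -2.54444375e-14
  1.05822116e+02  1.61305671e+01]
-90 None
0 [ 1.61305671e+01 -5.14840291e+00  7.93262865e+01 -2.54444375e-14
  1.05822116e+02  1.06130567e+02]
180 [ 16.13056707  -5.14840291  79.32628649   0.         105.82211642
 -73.86943293]
[[ 9.99999194e-01 -1.25098345e-03  2.14631006e-04]
 [-1.26577667e-03 -9.70368953e-01  2.41624694e-01]
 [-9.39972294e-05 -2.41624771e-01 -9.70369755e-01]] [-0.47912149  0.14678725  0.42906413] [0.4800565  0.17990052 0.39997629] 3.2667 [ 1.67405896e+01 -8.30047979e+00  8.42668618e+01  3.91762328e-04
  1.04036543e+02  1.67559374e+01]
```

View pics/w1.png

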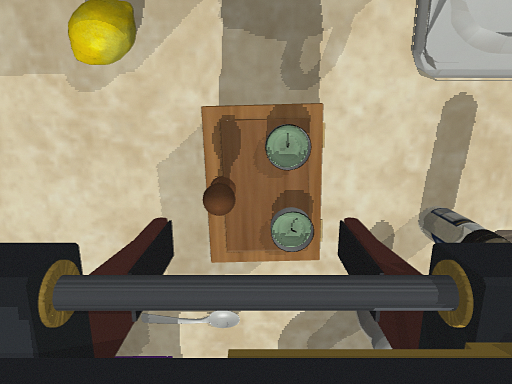

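Wrist view: lights at about (288,147) and (292,230), knob ball at (219,195), lid corners at (203,107), (323,104), (319,260) and (212,262).

```bash
python3 - <<'E'
from station import r
import cv2,pickle,numpy as np
from h import cast
s=pickle.load(open("w1.pkl","rb"));f=s["frame"];h=cv2.cvtColor(f,cv2.COLOR_RGB2HSV)
for a,b in((147,288),(230,292)):
    m=np.zeros(h.shape[:2],np.uint8);sl=np.s_[a-35:a+35,b-35:b+30];m[sl]=((h[sl][...,0]>35)&(h[sl][...,0]<100)&(h[sl][...,1]>25))
    c=max(cv2.findContours(m,0,1)[0],key=cv2.contourArea);p,q=cv2.minEnclosingCircle(c);print(p,q,cast(s,p,.107))
P=[cast(s,p,.094) for p in((203,107),(323,104),(319,260),(212,262))];print(np.round(P,4))
print("knob",cast(s,(219,196),.130))
t=pickle.load(open("t1.pkl","rb"))
K=cast(s,(219,196),.130)
for th in(0,45):
  a=np.radians(26.565+th);k=[.539-.0984*np.cos(a),.178,.086+.0984*np.sin(a)]
  for p in(45,30,15,0,-15,-30):
    v=np.radians(p);ax=np.array([np.sin(v),0,-np.cos(v)])
    for yaw in (0,180):
      # tool z = ax
      pit=-p if yaw==0 else p
      q=r.inverse_kinematics(np.array(k)-.163*ax,[180,pit,yaw]);print(th,p,yaw,None if q is None else np.round(q,0))
E
```

```text
(286.2723083496094, 144.81924438476562) 22.347932815551758 [0.50524569 0.21738661 0.107     ]
(290.5138854980469, 227.05416870117188) 20.13100242614746 [0.51059364 0.1446289  0.107     ]
[[0.4349 0.2482 0.094 ]
 [0.5369 0.2505 0.094 ]
 [0.5401 0.1064 0.094 ]
 [0.4378 0.1045 0.094 ]]
knob [0.45046904 0.17932502 0.13      ]
0 45 0 None
0 45 180 None
0 30 0 [ 26. -38. 122. -14.  70. 118.]
0 30 180 [ 26. -38. 122. -14.  70. -62.]
0 15 0 [ 21. -25. 110.  -5.  81. 111.]
0 15 180 [ 21. -25. 110.  -5.  81. -69.]
0 0 0 [ 18. -12.  99.  -0.  94. 108.]
0 0 180 [ 18. -12.  99.   0.  94. -72.]
0 -15 0 [ 15.   0.  88.   4. 106. 106.]
0 -15 180 [ 15.   0.  88.   4. 106. -74.]
0 -30 0 [ 13.  13.  78.   7. 118. 105.]
0 -30 180 [ 13.  13.  78.   7. 118. -75.]
45 45 0 [ 27. -40. 123. -22.  57. 122.]
45 45 180 [ 27. -40. 123. -22.  57. -58.]
45 30 0 [ 22. -29. 111. -12.  70. 114.]
45 30 180 [ 22. -29. 111. -12.  70. -66.]
45 15 0 [ 19. -17.  99.  -5.  84. 108.]
45 15 180 [ 19. -17.  99.  -5.  84. -72.]
45 0 0 [ 16.  -5.  87.  -0.  98. 106.]
45 0 180 [ 16.  -5.  87.   0.  98. -74.]
45 -15 0 [ 14.   8.  75.   4. 112. 104.]
45 -15 180 [ 14.   8.  75.   4. 112. -76.]
45 -30 0 [ 12.  20.  64.   7. 125. 105.]
45 -30 180 [ 12.  20.  64.   7. 125. -75.]
```

```bash
cat > pick.py <<'E'
from station import r
def pick(x,y):
    r.reach([x,y,.34],[180,0,91.2]); r.servo_line([x,y,.279],speed=.1)
    r.grab(10); o=r.sense(); print("grab",o["opening"],o["gripper_force"],o["contact_force"])
    r.servo_line([x,y,.36])
def drop(x,y):
    r.reach([x,y,.36],[180,0,0]); o=r.sense();print("carry",o["opening"])
    r.servo_line([x,y,.237]); r.let_go(); r.servo_line([x,y,.36],speed=.25); print(r.sense()["clock"])
E
python3 - <<'E'
from pick import *
import cv2,pickle
pick(.506,.217); drop(.57,-.149)
r.reach([.48,.18,.40],[180,0,90]);s=r.snapshot("wrist");t=r.snapshot("top")
pickle.dump((s,t),open("s2.pkl","wb"))
cv2.imwrite("pics/c2.png",cv2.hconcat([s["frame"][80:290,150:360,::-1],cv2.resize(t["frame"][110:250,140:340,::-1],(300,210))]))
E
```

```text
grab 0.03728694558238953 9.998767805518582 [-0.30546415  0.15968917  0.58147859]
carry 0.03693117563004912
9.8667
```

View pics/c2.png

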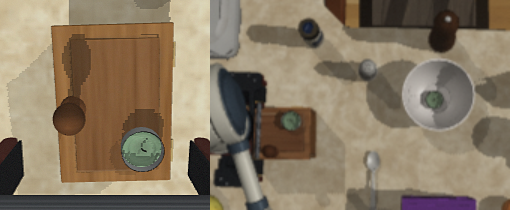

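The first light is in the bowl (crop 435,100). The second still stands on the lid where it was (143,150). Next: the second light.

```bash
cat > lid.py <<'E'
import numpy as np
from scipy.spatial.transform import Rotation as Ro
psi=1.2; Z=Ro.from_euler("z",psi,degrees=True)
H=np.array([.4885,.1785,0])+Z.apply([.05,0,.086])
def pose(th,p):
    k=H+Z.apply(Ro.from_euler("y",th,degrees=True).apply([-.088,0,.044]))
    ax=Z.apply([np.sin(np.radians(p)),0,-np.cos(np.radians(p))])
    return k-.163*ax,[180,-p,psi]
E
python3 - <<'E'
from pick import *
from lid import *
import cv2,pickle
pick(.511,.1445); drop(.57,-.149)
P,o=pose(0,22)
print(pose(0,22),pose(45,-23))
r.reach(P+[0,0,.09],o);r.wait(.2);t=r.snapshot("top");w=r.snapshot("wrist")
pickle.dump((t,w),open("s3.pkl","wb"))
cv2.imwrite("pics/c3.png",cv2.hconcat([w["frame"][:,:,::-1],cv2.resize(t["frame"][110:250,210:340,::-1],(356,384))])[:, :800])
print([None if r.inverse_kinematics(*pose(a,22-a)) is None else 1 for a in(0,10,20,30,40,45)],r.sense()["clock"])
E
```

```text
grab 0.036832259872977065 9.926088709253236 [-0.05209303  0.92072924  0.03469412]
carry 0.03682930069872136
17.6333
(array([0.38946085, 0.17642543, 0.28113097]), [180, -22, 1.2]) (array([0.57105837, 0.18022935, 0.32938039]), [180, 23, 1.2])
[1, 1, 1, 1, 1, 1] 19.2417
```

View pics/c3.png

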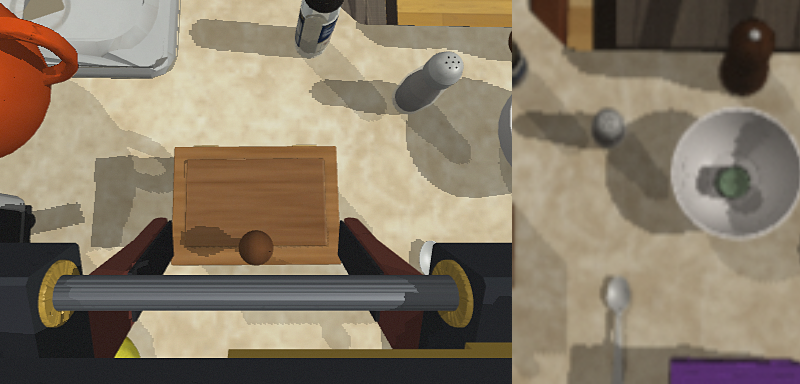

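The lid is clear. The bowl is upright with the lights stacked at its centre (735,182), and the knob (256,247) lies between the fingers. Next: grip the knob and swing the lid.

```bash
python3 - <<'E'
from pick import r
from lid import *
import cv2,pickle
P,o=pose(0,22)
r.servo_line(P,speed=.1);r.grab(30);s=r.sense();print(s["opening"],s["contact_force"])
for a in range(5,46,5):
    q,o=pose(a,22-a);r.servo_line(q,o,speed=.05)
    s=r.sense();print(a,np.round(s["contact_force"],1),round(s["opening"],4))
r.wait(.5);s=r.sense()
k=s["tcp_pos"]+Ro.from_euler("xyz",s["orientation"],degrees=True).apply([0,0,.163])
d=Z.inv().apply(k-H);print("angle",np.degrees(np.arctan2(d[2],-d[0]))-26.565,np.hypot(d[0],d[2]),s["clock"],s["contact_force"])
t=r.snapshot("top");w=r.snapshot("scene");x=r.snapshot("wrist")
cv2.imwrite("pics/c4.png",cv2.hconcat([cv2.resize(w["frame"][120:290,120:300,::-1],(400,378)),cv2.resize(t["frame"][110:270,140:340,::-1],(400,378))]))
E
```

```text
0.02459052540866725 [-0.86816129 -4.70163592  0.68483598]
5 [-1.6 -6.1 -0. ] 0.0242
10 [-2.8 -5.1  1.3] 0.0246
15 [-2.2 -5.3  1.5] 0.0248
20 [-2.5 -5.3  2.5] 0.0248
25 [-2.6 -5.3  2.2] 0.0245
30 [-2.7 -4.6  2.4] 0.0246
35 [-2.1 -4.3  3.7] 0.0246
40 [-2.2 -5.3  4.1] 0.0247
45 [-1.1 -5.4  3.7] 0.0245
angle 45.16368188426972 0.09878867176434673 26.9667 [-1.61634667 -5.14668236  3.86044281]
```

View pics/c4.png

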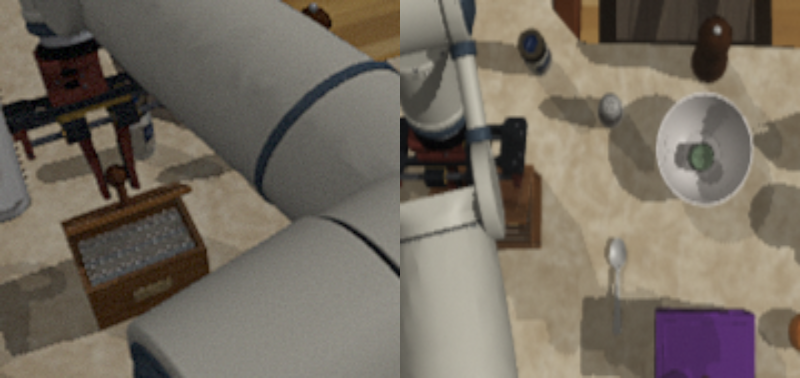

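The lid is held open by the knob at about 45°, and the bowl and bystanders are where they were.

```bash
python3 -c "
from station import r
print(r.hand_in())"
```

```text
the job is handed in; nothing more can be done
None
```

I put both tea lights in the white scrap bowl while the lid was shut. The arm now holds the lid open by its knob at about 45° (45.2° from the arm's pose), and I handed the job in at about 27 s on the clock. The second light looks to be stacked on the first, so only one shows from above.

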